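# Plug the port and draw the test syringe's plunger

## Robot

A 6-joint arm with a two-finger parallel gripper is mounted at the origin on the work surface. World frame = base frame: x ahead of the robot, y to its left, z up, the work surface at z = 0. Lengths are in mm, angles in rad, forces in N, time in s.
With the tool pointing down it reaches from about 350 to 850 mm from the base axis. Payload 8.1 kg.
Tool frame: the origin (TCP) lies at the very end of the fingers, on their centre line; the grasp point (between the pads) lies 19 mm behind it; z points along the fingers, y is the line along which they close (so a half turn about z gives the same grasp; the last joint's range is limited). The gripper opens to 85 mm and grips with 20 to 120 N. Pads are 22 mm wide; open, the fingers measure 114 mm over their backs; the gripper's body (76 mm by 85 mm) begins 54 mm behind the grasp point. The pads swing forward as they close: fully open they stand 13 mm farther back than shut.
Start: joints at [1.06, 0.13, 1.488, -0, 1.523, -0.085], TCP at [247.809, 546.439, 231.292] pointing down, gripper open.
Joint ranges: [-2.96, 2.96], [-0.89, 2.26], [0.02, 2.5], [-1.34, 4.48], [0, 2.73], [-2.66, 2.66]. Speed limits (rad/s): [2.39, 2.39, 2.79, 3.14, 3.14, 3.14].

## Interface

Orientations are given as a unit quaternion [x, y, z, w].
In Python, from workcell import manip, cams, close_job, finder gives the robot as it stands.
- The arm moves only by the shell command python3 -m creep 'ROWS' [FORCE]. ROWS is JSON, a list of rows, each a list of 3 entries, a list of its own where there are three numbers: the opening, from -1 (shut) to 1 (fully open), then the shift along the tool's x, y, z normalised to -1 to 1, where 1 is 200 mm, then the turn about the tool's z normalised to -1 to 1, where 1 is pi/4 rad. A call has exactly 5 rows; each row is the pose to reach, as a shift and turn from the pose commanded when the call began, along the tool's axes at that moment; what a row does not reach only later rows make up. A row lasts 1/10 s, in which the tool goes at most 50 mm and 8.59 degrees, less where a joint would pass 70% of its speed; a pose out of reach is approached as far as the arm can. A call with a number of a shift or a turn outside -1 to 1 is refused whole. A call with a gripper value outside its range is refused whole. The fingers move at their own pace and stop on an object; FORCE is the grip in N (left out, the last holds). Time passes only in rows, so rows that repeat a pose let the fingers close, or fill a call up. It gives the time, the measured TCP pose, the force, the opening and the grip force at its end, in the units of the state.
- manip.sense(): the state, without advancing time (a new reading comes with each control period).
- cams.capture(name): name is "side" or "top"; returns a dict with "frame" (480x640x3 uint8, blue, green, red), "range_z" (480x640 float32, mm along the optical axis (not along the pixel's ray), 0 where there is no reading), "mtx" (3x3 intrinsics, pixels), "R" (3x3) and "t" (3): a world point X has camera coordinates R X + t. Camera axes: x right, y down, z forward; pixel columns grow to the right and rows downward; lengths in mm; the calibration is good to about 2 mm. A picture is of the moment at which its call begins.
- close_job(): hands the job in; it is judged then, once.
Trained networks look in the newest picture that a camera, given by its name, has taken for a name from the list of things; names that differ only in an ending like _2 or _b are one class to them, and where a whole thing is asked for, a point or a joint stands for the part that bears it (a point fixed in the world has none). Each returns a list of dicts, best first, with "p" (0 to 1); they miss things now and then, are a little off and sometimes report something else, mostly with a low value. They report only what shows in the picture. A call takes as long as a camera call. They do not tell look-alikes from the thing itself.
- finder.trace(name, camera): "pixels" (480x640 bool, what is visible of it) and "bbox" ([centre column, centre row, width, height] in pixels, round what is visible of it).
- finder.spot_point(name, camera): "pixel" ([column, row] in pixels: a listed point, or the origin of a listed thing).
The state is a dict: "time": time; "q": joint angles; "dq": joint speeds; "joint_efforts": joint torques, N m; "tcp_pos": TCP position; "ee_rot": TCP orientation; "wrist_force": force on the tool from outside, world axes, zero at the start; "torque": the same for the moment, N m; "grip_width": finger opening in mm; "grip_force": force on a finger pad.
Only numpy, scipy, OpenCV 4.12 (cv2) and the standard library are available. Lean on these libraries where they do the work, as an engineer would, in place of code of your own. Each camera call takes 0.05 s, during which the arm holds its last target. There are 200 camera calls.

## Task

Get the syringe stand ready for its leak test: take the red blanking pin from the wooden rack and push it fully home in the hole of the white port block, and let go of it. Then take the plunger by its black knob and draw it straight up, without wrenching it sideways in the barrel or pulling it out, until the underside of the knob is level with the red pointer, and finish while still holding it there. Leave the blue pin in the rack and do not disturb the jar, bottle and cup.

Things in the scene. Friction and masses are not known exactly. Their poses are not given: they have to be found in the camera images.
- stand: Fixed leak-test stand; base plate 120 (x) by 230 (y) by 12 mm, origin on the bench, z up. At x = 0: white port block 60 by 56 mm, top 52 mm above bench, centred at y = +70 mm; clear barrel 35 mm across (rim 40), rim 95 mm above bench, at y = -10 mm; post 10 mm thick, top 175 mm above bench, at y = -85 mm. To clear post and pointer, close the fingers along the stand's x.
- port_mouth (a point): Centre of the mouth of the round hole in the top of the white port block; hole 9.5 mm wide, 30 mm deep, straight down; axes as the stand's.
- barrel_mouth (a point): Centre of the barrel's rim; the bore is 21.5 mm wide and 75 mm deep, vertical; axes as the stand's.
- pointer_tip (a point): Tip of the red pointer clamped on the post (fixed): a finger 3 mm thick, 5 mm wide, reaching along the stand's +y from a 16 by 18 by 12 mm clamp; the point is the finger's end at mid-thickness, 41 mm beside the plunger's axis. Its height differs from run to run: 22 to 44 mm above where the knob's underside starts. Axes as the stand's.
- plunger: Plunger loose in the barrel: steel rod 20 mm thick, 100 mm long, with a round black knob 32 mm across, 24 mm high on top. Origin at the rod's lower end, z up along it. It starts resting on the bore's floor 20 mm above the bench: knob underside at 120 mm, top at 144 mm. 0.15 to 0.3 kg; only light rubbing in the bore, so it sinks back if let go.
- plunger_collar (a point): Centre of the underside of the plunger's black knob (100 mm above the plunger's origin).
- rack: Wooden pin rack, fixed to the bench, 60 (x) by 120 (y) by 36 mm high, with two holes at y = +30 and -30 mm; origin on the bench under its centre. Which pin is in which hole differs.
- pin_red: Red blanking pin, upright in the rack: steel shank 8 mm thick, 26 mm long, end tapered to 4.4 mm, below a round red handle 18 mm across, 30 mm high. Origin at the shank's lower end, z up along the pin. At the start the handle's underside sits on the rack, 36 mm above the bench (origin at 10 mm). Fully home in the port, it sits on the white block. 40 g.
- pin_blue: Blue pin, same shape as the red one, in the rack's other hole. Leave it.
- jar: Jar of dark jam with a brass-coloured lid, 64 mm across, 85 mm high, loose; origin under its centre. Leave it.
- sample_bottle: White bottle with an orange cap, 48 mm across, 80 mm high, loose; origin under its centre. Leave it.
- cup: Small white cup, 60 mm across, 50 mm high, loose; origin under its centre. Leave it.
Things that resemble listed ones, but are neither listed nor needed, are in the scene too. There is more than one size of the plunger; the job needs the middle-sized.

How it is judged (in metres and radians):
On the way, in this order (a step that is already met when the one before it is completed fails the run):
1. the red pin is fully home in the port and let go, the plunger still down (z of pin_red in the frame of port_mouth below -0.023 m and horizontal distance between pin_red and port_mouth below 0.003 m and angle between the z axis of pin_red and the z axis of stand, either way round below 0.08 rad and contact force between the fingers and pin_red below 0.1 N and z of plunger_collar in the frame of barrel_mouth below 0.032 m), for 0.2 s.
2. the plunger is drawn up level with the pointer, in the fingers (z of plunger_collar in the frame of pointer_tip between -0.005 and 0.005 m and horizontal distance between plunger and barrel_mouth below 0.004 m and angle between the z axis of plunger and the z axis of stand, either way round below 0.06 rad and contact force between the fingers and plunger above 2 N), for 0.2 s.
At the end, for the whole second after the job is handed in: Red pin home in the port (end 23 mm or more below the block top, within 3 mm of the axis and 0.08 rad of upright), untouched. Knob underside within 5 mm of pointer tip height; plunger in the bore (lower end within 4 mm of its axis, 0.06 rad), still (under 10 mm/s), gripped (over 2 N) (all of step 2 and z of pin_red in the frame of port_mouth below -0.023 m and horizontal distance between pin_red and port_mouth below 0.003 m and angle between the z axis of pin_red and the z axis of stand, either way round below 0.08 rad and contact force between the fingers and pin_red below 0.1 N and linear speed of plunger below 0.01 m/s); the arm keeps its last pose, push and grip.
It fails at once if the plunger is pulled out of the barrel (z of plunger in the frame of barrel_mouth above -0.008 m).
It fails at once if the plunger is wrenched against the stand (over 40 N) (contact force between plunger and stand above 40 N).
It fails at once if the blue pin is taken from its hole or shifted (over 15 mm) (distance of pin_blue from where it was at the start of the episode above 0.015 m).
It fails at once if the jar, bottle or cup is moved over 20 mm or tipped (distance of any of jar, sample_bottle, cup from where it was at the start of the episode above 0.02 m or angle between any of jar, sample_bottle, cup's own z axis and vertical above 0.3 rad).
It also fails if it takes over 48 s, if anything falls off the work surface, if the arm or the gripper's body presses on something with over 40 N, if the wrist force passes 120 N, or if a joint passes its speed limit or range.

## Working session

There is one attempt and no reset: what is moved stays moved. The work goes in short steps, Python scripts to look and compute and a shell command to move; the robot and the scene stay as the last step left them, time stands still between calls to the robot, and variables do not carry over. Pictures are saved under pics/ and viewed, at most 10 in all, crops included, and the job is handed in when it is done.

```bash
mkdir -p pics; cat > h.py <<'E'
import numpy as np, cv2
from workcell import manip, cams, close_job, finder
def world(c,u,v,z=None):
    """pixel -> world, by depth or, with z given, on plane of height z"""
    R=np.array(c["R"]);t=np.array(c["t"]);d=np.linalg.inv(c["mtx"])@[u,v,1.]
    o=-R.T@t; w=R.T@d
    s=(z-o[2])/w[2] if z is not None else c["range_z"][int(round(v)),int(round(u))]
    return o+s*w
def cloud(c,mask):
    v,u=np.nonzero(mask&(c["range_z"]>0)); K=np.array(c["mtx"])
    d=np.linalg.inv(K)@np.array([u,v,np.ones(len(u))])
    return ((np.array(c["R"]).T)@(d*c["range_z"][v,u]-np.array(c["t"])[:,None])).T
E
python3 - <<'E'
from h import *
np.set_printoptions(precision=1,suppress=True)
s=manip.sense();print(s)
for n in("top","side"):
    c=cams.capture(n);cv2.imwrite(f"pics/{n}0.png",c["frame"])
    print(n,-np.array(c["R"]).T@np.array(c["t"]))
    for k in("pin_red","pin_blue","plunger","rack","stand"):
        for d in finder.trace(k,n):
            p=cloud(c,d["pixels"])
            if len(p): print(k,round(d["p"],2),np.array(d["bbox"]),"med",np.median(p,0),"zmax",np.percentile(p[:,2],98))
    for k in("port_mouth","barrel_mouth","pointer_tip","plunger_collar"):
        for d in finder.spot_point(k,n): print(k,round(d["p"],2),np.array(d["pixel"]),world(c,*d["pixel"]))
E
```

```text
{'time': 0.0, 'q': array([ 1.1,  0.1,  1.5, -0. ,  1.5, -0.1]), 'dq': array([-0.,  0.,  0., -0., -0., -0.]), 'joint_efforts': array([  0. , -56.9, -50.1,  -0. ,   0. ,   0. ]), 'tcp_pos': array([247.5, 546. , 230.2]), 'ee_rot': array([ 0.2,  1. , -0. , -0. ]), 'wrist_force': array([0.3, 0.4, 0. ]), 'torque': array([-0.,  0., -0.]), 'grip_force': 0.0, 'grip_width': 85.66487411715558}
top [ 363.   -35.8 1229.6]
pin_red 0.54 [227.2 263.6   9.3  12.1] med [498.8 193.7  62.8] zmax 67.24656207511173
plunger 0.52 [383.6 248.3  12.5  17. ] med [ 522.1 -172.8  142.2] zmax 146.48470031038173
plunger 0.52 [397.6 201.6  12.1  12.8] med [ 644.3 -212.5   84.9] zmax 91.43966922243963
rack 0.6 [219.8 260.9  48.1  30.7] med [505.5 223.2  34.3] zmax 39.56557084855242
stand 0.87 [379.  253.8  94.8  50.9] med [ 517.1 -160.9   11.5] zmax 93.82790101709446
port_mouth 0.79 [343.7 254.2] [519.3 -84.5  52.1]
port_mouth 0.27 [205.  261.5] [506.8 248.7  53.6]
barrel_mouth 0.65 [385.  249.8] [ 515.5 -172.5  143.4]
pointer_tip 0.56 [451.3 233.5] [ 573.4 -357.5    6.2]
pointer_tip 0.53 [406.5 243.8] [ 526.5 -218.
[... 754 characters left out ...]
  52.8] zmax 88.15231600874087
plunger 0.54 [283.3 414.   14.6  21.7] med [510.  259.1  60.3] zmax 66.39835111292756
rack 0.8 [293.1 413.6  67.1  85.4] med [500.7 239.8  33.9] zmax 36.69858902604258
rack 0.25 [332.4 232.8  74.4 127.1] med [ 514.6 -130.8   11.7] zmax 95.2215638371885
stand 0.64 [332.2 233.1  77.  128.1] med [ 515.5 -132.2   11.7] zmax 108.84900278388862
port_mouth 0.6 [325.6 259.9] [530.4 -96.6  49.6]
barrel_mouth 0.74 [335.9 215.9] [ 525.6 -167.   110.7]
pointer_tip 0.52 [345.3 182.3] [ 522.2 -242.7  145.9]
plunger_collar 0.94 [404.1 203.7] [ 391.9 -175.4  157.3]
plunger_collar 0.81 [284.5 209.1] [ 648.5 -204.    81.7]
plunger_collar 0.74 [337.3 211.5] [ 521.6 -160.6  127. ]
```

```bash
python3 - <<'E'
import cv2
t=cv2.imread("pics/top0.png")[150:350,180:480];s=cv2.imread("pics/side0.png")[130:470,220:480]
cv2.imwrite("pics/t1.png",cv2.resize(t,(800,533),interpolation=cv2.INTER_CUBIC))
cv2.imwrite("pics/s1.png",cv2.resize(s,(458,600),interpolation=cv2.INTER_CUBIC))
E
```

```text
(no output)
```

View pics/t1.png

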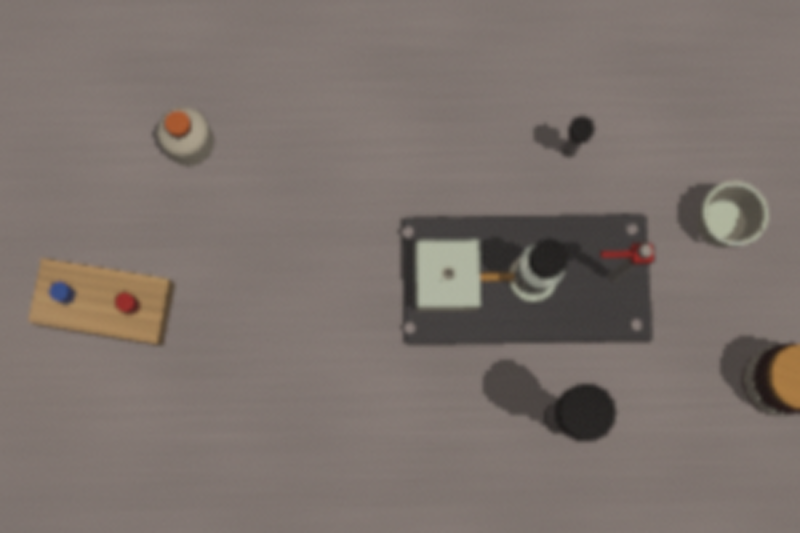

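View pics/s1.png

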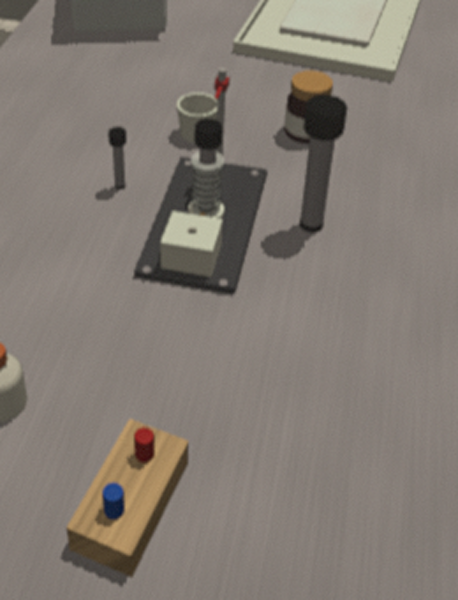

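The top view (crop ×2.67) shows the red pin in the rack hole nearer the stand (125,302), blue at (62,292), port hole at (448,273), barrel and knob at (548,258), and the red pointer tip at (602,255). The larger plunger at (585,412) and smaller one at (580,130) are decoys.

```bash
cat > m.py <<'E'
from h import *
np.set_printoptions(precision=1,suppress=True)
for n in("top","side"):
    C=[cams.capture(n) for _ in range(4)];c=C[0]
    f=np.mean([x["frame"] for x in C],0).astype(np.uint8)
    c["range_z"]=np.median([x["range_z"] for x in C],0)
    hsv=cv2.cvtColor(f,cv2.COLOR_BGR2HSV);h,s,v=[a.astype(int) for a in cv2.split(hsv)]
    P=np.full((480,640,3),np.nan);ok=c["range_z"]>0;P[ok]=cloud(c,np.ones((480,640),bool))
    X,Y,Z=P.transpose(2,0,1)
    red=((h<6)|(h>172))&(s>120)&(v>60)
    for nm,m in(("redpin",red&(Y>100)&(Y<320)),("bluepin",(h>100)&(h<130)&(s>110)&(Y>100)),("ptr",red&(Y<-150))):
        q=P[m];tp=m&(Z>(62 if 'pin' in nm else 100)); vv,uu=np.nonzero(tp)
        if not len(uu): print(n,nm,"none",m.sum());continue
        print(n,nm,m.sum(),"top px",uu.mean(),vv.mean(),"top->",world(c,uu.mean(),vv.mean(),66), "cloud mean",np.nanmean(P[tp],0))
        if nm=="ptr":
            o=np.argsort(-P[tp][:,1])[:400:3];print(np.c_[uu,vv,P[tp]][o][:25])
    bl=(Z>47)&(Z<57)&(abs(X-518)<45)&(abs(Y+87)<40)
    r=cv2.minAreaRect(P[bl][:,:2].astype(np.float32));print(n,"block",r,P[bl].mean(0))
    kn=(Z>138)&(Z<150)&(v<70)&(abs(X-518)<30)&(abs(Y+170)<30)
    vv,uu=np.nonzero(kn);print(n,"knobtop",kn.sum(),world(c,uu.mean(),vv.mean(),144),P[kn].mean(0))
    rk=(Z>30)&(Z<41)&(abs(X-505)<70)&(abs(Y-225)<90)
    r=cv2.minAreaRect(P[rk][:,:2].astype(np.float32));print(n,"rack",r,P[rk].mean(0))
    pl=(Z>7)&(Z<17)&(abs(X-518)<90)&(abs(Y+155)<140)
    r=cv2.minAreaRect(P[pl][:,:2].astype(np.float32));print(n,"plate",r)
    for d in finder.spot_point("port_mouth",n)[:1]: print("port",world(c,*d["pixel"],52))
    print("bench z",np.nanmedian(Z[(abs(X-400)<40)&(abs(Y)<60)]))
E
python3 m.py
```

```text
top redpin 41 top px 226.72972972972974 263.05405405405406 top-> [500.7 193.9  66. ] cloud mean [500.9 194.2  64.6]
top bluepin 27 top px 202.40740740740742 258.9259259259259 top-> [511.5 252.   66. ] cloud mean [511.7 252.4  64.4]
top ptr 66 top px 414.8484848484849 245.4090909090909 top-> [ 535.8 -253.6   66. ] cloud mean [ 522.3 -236.5  157.2]
[[ 405.   245.   523.7 -215.2  156.2]
 [ 406.   244.   526.1 -217.7  154.7]
 [ 407.   244.   526.2 -220.   154. ]
 [ 408.   246.   521.7 -222.1  153.5]
 [ 409.   246.   521.6 -224.2  154. ]
 [ 410.   245.   523.6 -226.3  155.3]
 [ 411.   244.   526.1 -228.9  153.5]
 [ 412.   244.   525.9 -230.9  154.7]
 [ 413.   246.   521.5 -233.   153.8]
 [ 414.   246.   521.3 -235.   155. ]
 [ 415.   246.   521.3 -237.3  154.5]
 [ 416.   245.   523.4 -239.4  155.6]
 [ 417.   245.   522.7 -240.7  160.1]
 [ 417.   247.   518.5 -240.9  158. ]
 [ 418.   247.   517.9 -242.2  162.4]
 [ 418.   245.   522.5 -242.8  160.6]
 [ 418.   244.   524.8 -242.9  160.3]
 [ 419.   246.   520.2 -244.8  161. ]
 [ 419.   242.   529.4 -245.6  159.2]
 [ 420.   248.   516.2 -247.3
[... 1296 characters left out ...]
 -242.3  152.3]
 [ 343.   176.   527.8 -243.3  160.2]
 [ 347.   175.   519.7 -245.6  162.5]
 [ 347.   176.   519.8 -246.3  159.6]
 [ 343.   175.   529.  -249.6  158.8]
 [ 349.   174.   517.2 -255.3  159.6]]
side block ((523.8787231445312, -94.66454315185547), (60.18238067626953, 58.149879455566406), 0.108522929251194) [523.4 -92.6  50.3]
side knobtop 128 [ 522.2 -168.5  144. ] [ 522.8 -171.5  141.9]
side rack ((506.258056640625, 224.15969848632812), (121.22457122802734, 60.452613830566406), 79.80702209472656) [505.4 231.2  34.5]
side plate ((523.530517578125, -168.68368530273438), (230.4487762451172, 119.98605346679688), 89.99826049804688)
port [526.5 -91.5  52. ]
bench z -1.5958983977400003
```

```bash
cat > g.py <<'E'
import sys
from h import *
from scipy.spatial.transform import Rotation as Ro
np.set_printoptions(precision=4,suppress=True)
def go(x,y,z):
    s=manip.sense();R=Ro.from_quat(s["ee_rot"]).as_matrix();d=np.array([x,y,z])-s["tcp_pos"]
    a=np.arctan2(R[1,1],R[0,1]) ; 
    # turn about tool z (down) that brings tool y onto +-world x
    turn=(a+np.pi/2)%np.pi-np.pi/2
    print("t",round(s["time"],2),"tcp",s["tcp_pos"],"toolz",R[:,2],"shift(norm)",R.T@d/200,"turn(norm)",turn/(np.pi/4),"q6",s["q"][5],"width",s["grip_width"],"F",s["wrist_force"],"grip",s["grip_force"])
go(*map(float,sys.argv[1:4]))
E
python3 g.py 501 194.5 100
```

```text
t 1.5 tcp [247.7838 546.4291 231.2598] toolz [-0. -0. -1.] shift(norm) [-1.8799 -1.0795  0.6563] turn(norm) 1.457848374802024 q6 -0.08537301744421395 width 85.31467931075223 F [ 1.2031  0.2883 -0.2579] grip 0.0
```

```bash
python3 -m creep '[[1,[-0.94,-0.54,0.2],0.75],[1,[-0.94,-0.54,0.2],0.75],[1,[-0.94,-0.54,0.2],0.75],[1,[-0.94,-0.54,0.2],0.75],[1,[-0.94,-0.54,0.2],0.75]]' 40; python3 g.py 501 194.5 100
```

```text
time: 2.0
tcp_pos: [376.0, 367.0, 190.3]
ee_rot: [0.489, 0.872, -0.001, 0.0]
wrist_force: [0.1, 1.1, -0.0]
grip_width: 85.2
grip_force: 0.0
t 2.0 tcp [376.0169 366.9759 190.3426] toolz [-0.0002 -0.0017 -1.    ] shift(norm) [-1.0611  0.0842  0.4531] turn(norm) 0.6981692233173653 q6 0.12830825293455353 width 85.23126988560875 F [ 0.1444  1.0534 -0.0382] grip 0.0
```

```bash
python3 -m creep '[[1,[-1,0.08,0.4],0.7],[1,[-1,0.08,0.4],0.7],[1,[-1,0.08,0.4],0.7],[1,[-1,0.08,0.4],0.7],[1,[-1,0.08,0.4],0.7]]'; python3 g.py 501 194.5 100
```

```text
time: 2.5
tcp_pos: [494.4, 205.2, 109.2]
ee_rot: [0.707, 0.707, -0.001, -0.0]
wrist_force: [0.1, 0.1, -0.3]
grip_width: 85.3
grip_force: 0.0
t 2.5 tcp [494.3881 205.1725 109.233 ] toolz [-0.0019 -0.0018 -1.    ] shift(norm) [-0.0533  0.0332  0.0462] turn(norm) -0.00016034583966148834 q6 0.29882695002504156 width 85.33779197344754 F [ 0.1276  0.1098 -0.2646] grip 0.0
```

```bash
python3 -m creep '[[0.2,[-0.053,0.033,0.15],0],[0.2,[-0.053,0.033,0.15],0],[0.2,[-0.053,0.033,0.15],0],[0.2,[-0.053,0.033,0.15],0],[0.2,[-0.053,0.033,0.15],0]]'; python3 g.py 501 194.5 40; python3 - <<'E'
from h import *
f=[cams.capture(n)["frame"] for n in("top","side")]
a=cv2.resize(f[0][220:300,170:270],(500,400),interpolation=2);b=cv2.resize(f[1][330:450,240:340],(300,360),interpolation=2)
im=np.zeros((400,800,3),np.uint8);im[:,:500]=a;im[:360,500:]=b;cv2.imwrite("pics/g1.png",im)
E
```

```text
time: 3.0
tcp_pos: [500.8, 199.6, 82.9]
ee_rot: [0.704, 0.71, 0.001, 0.001]
wrist_force: [-0.2, 1.1, -0.3]
grip_width: 50.9
grip_force: 0.0
t 3.0 tcp [500.7774 199.643   82.925 ] toolz [ 0.0022  0.0008 -1.    ] shift(norm) [-0.0259  0.0004  0.2146] turn(norm) 0.00989533636179727 q6 0.2763228322733437 width 50.92478817125088 F [-0.1646  1.1237 -0.3168] grip 0.0
```

View pics/g1.png

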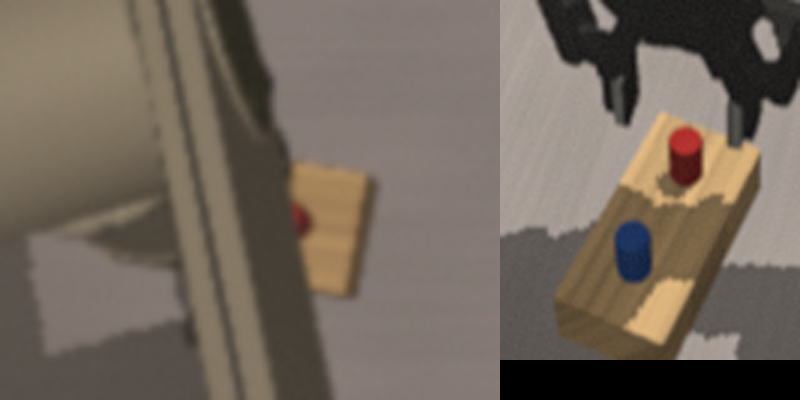

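The side view shows the fingers straddling the red pin at (685,155), with the blue pin at (633,250) clear. I'll check the settled pose before going down.

```bash
python3 g.py 501 194.5 40
```

```text
t 3.1 tcp [500.6866 199.3487  82.5788] toolz [ 0.0019  0.0006 -1.    ] shift(norm) [-0.0244  0.001   0.2129] turn(norm) 0.009384191676862533 q6 0.27630006464096524 width 51.384513777873316 F [-0.1958  0.274   0.1548] grip 0.0
```

```bash
python3 -m creep '[[0.2,[-0.024,0.001,0.1],0],[0.2,[-0.024,0.001,0.21],0],[0.2,[-0.024,0.001,0.21],0],[0.2,[-0.024,0.001,0.21],0],[0.2,[-0.024,0.001,0.21],0]]'; python3 g.py 501 194.5 40
```

```text
time: 3.6
tcp_pos: [501.4, 194.1, 40.8]
ee_rot: [0.705, 0.709, 0.001, 0.0]
wrist_force: [0.1, 0.1, 0.2]
grip_width: 51.1
grip_force: 0.0
t 3.6 tcp [501.3872 194.1004  40.8039] toolz [ 0.0019  0.0006 -1.    ] shift(norm) [ 0.002  -0.0019  0.004 ] turn(norm) 0.00822874703022562 q6 0.2675003947879007 width 51.098104259726156 F [0.0782 0.0556 0.2184] grip 0.0
```

```bash
python3 -m creep '[[-1,[0,0,0],0],[-1,[0,0,0],0],[-1,[0,0,0],0],[-1,[0,0,0],0],[-1,[0,0,0],0]]' 30; python3 -m creep '[[-1,[0,0,0],0],[-1,[0,0,0],0],[-1,[0,0,-0.1],0],[-1,[0,0,-0.25],0],[-1,[0,0,-0.4],0]]' 30; python3 g.py 523.9 -94.7 120
```

```text
time: 4.1
tcp_pos: [501.0, 193.9, 40.2]
ee_rot: [0.705, 0.709, 0.001, 0.0]
wrist_force: [-1.1, -0.7, 5.8]
grip_width: 16.9
grip_force: 29.2
time: 4.6
tcp_pos: [499.8, 193.4, 119.6]
ee_rot: [0.705, 0.709, -0.001, -0.0]
wrist_force: [1.1, 0.3, 0.2]
grip_width: 16.7
grip_force: 30.7
t 4.6 tcp [499.8106 193.4131 119.6055] toolz [-0.0015 -0.0004 -1.    ] shift(norm) [-1.4413  0.1117 -0.0015] turn(norm) 0.007740454494084674 q6 0.2674831395376325 width 16.71975183562021 F [1.1408 0.2595 0.1525] grip 30.72063982486725
```

```bash
python3 -m creep '[[-1,[-0.2,0.02,0],0],[-1,[-0.4,0.05,0],0],[-1,[-0.6,0.08,0],0],[-1,[-0.8,0.1,0],0],[-1,[-0.95,0.11,0],0]]'; python3 g.py 523.9 -94.7 120
```

```text
time: 5.1
tcp_pos: [523.7, 1.5, 119.4]
ee_rot: [0.705, 0.709, -0.0, 0.0]
wrist_force: [0.3, 1.2, -0.5]
grip_width: 17.0
grip_force: 30.7
t 5.1 tcp [523.6657   1.5181 119.3908] toolz [ 0.0003 -0.0005 -1.    ] shift(norm) [-0.4811 -0.0014 -0.0028] turn(norm) 0.006883917728289297 q6 -0.09999780893493367 width 16.95082835615517 F [ 0.3042  1.1639 -0.4968] grip 30.721592903137207
```

```bash
python3 -m creep '[[-1,[-0.2,0,0],0],[-1,[-0.4,0,0],0],[-1,[-0.49,0,0],0],[-1,[-0.49,0,0],0],[-1,[-0.49,0,0],0]]'; python3 g.py 523.9 -94.7 110; python3 - <<'E'
from h import *
f=[cams.capture(n)["frame"] for n in("top","side")]
a=cv2.resize(f[0][210:290,310:410],(500,400),interpolation=2);b=cv2.resize(f[1][170:290,280:380],(300,360),interpolation=2)
im=np.zeros((400,800,3),np.uint8);im[:,:500]=a;im[:360,500:]=b;cv2.imwrite("pics/g2.png",im)
E
python3 g.py 523.9 -94.7 110
```

```text
time: 5.6
tcp_pos: [524.0, -94.2, 119.2]
ee_rot: [0.705, 0.709, 0.0, -0.0]
wrist_force: [-0.7, -0.1, -0.8]
grip_width: 16.8
grip_force: 30.7
t 5.6 tcp [524.0486 -94.2356 119.1532] toolz [-0.0003  0.0005 -1.    ] shift(norm) [-0.0023 -0.0007  0.0458] turn(norm) 0.006284133199005224 q6 -0.27952623868293536 width 16.756909580223947 F [-0.6571 -0.0585 -0.8035] grip 30.721242427825928
t 5.7 tcp [524.1118 -93.2539 119.1206] toolz [-0.0004  0.0005 -1.    ] shift(norm) [-0.0072 -0.0011  0.0456] turn(norm) 0.008759268561502099 q6 -0.2796561033396903 width 16.940893621622525 F [-0.6255  0.0571  0.5977] grip 30.72088122367859
```

View pics/g2.png

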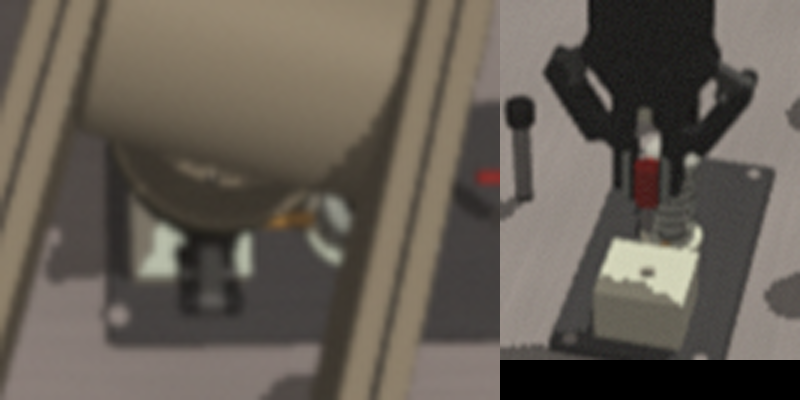

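The side view shows the red pin held upright at (648,180), above the hole at (648,272). I'll measure both more finely.

```bash
cat > p.py <<'E'
from h import *
np.set_printoptions(precision=2,suppress=True)
C=[];S=[]
for _ in range(6): C.append(cams.capture("side"));S.append(manip.sense()["tcp_pos"])
c=C[0];f=np.mean([x["frame"] for x in C],0).astype(np.float32);c["range_z"]=np.median([x["range_z"] for x in C],0)
w=255-f.mean(2);print("tcp",np.mean(S,0),np.std(S,0))
roi=w[256:266,322:337].copy();roi-=np.median(roi);roi[roi<25]=0
v,u=np.mgrid[256:266,322:337];print(roi.astype(int))
uu,vv=(roi*u).sum()/roi.sum(),(roi*v).sum()/roi.sum();print("hole",uu,vv,world(c,uu,vv,52))
hsv=cv2.cvtColor(f.astype(np.uint8),cv2.COLOR_BGR2HSV);m=((hsv[...,0]<6)|(hsv[...,0]>172))&(hsv[...,1]>120);m[:,:315]=0;m[:,345:]=0;m[:205]=0
r,k=np.nonzero(m);P=cloud(c,m);print("pin px",k.mean(),k.min(),k.max(),r.min(),r.max(),"cloud med",np.median(P,0),"z range",np.percentile(P[:,2],[3,97]))
for z in(66,):
  print("pin front edge: axis y ~ front - 9:",np.percentile(P[:,1],[5,50,80,95]))
E
python3 p.py
```

```text
tcp [524.27 -93.29 119.26] [0.05 0.18 0.05]
[[ 0  0  0  0  0  0  0  0  0  0  0  0  0  0  0]
 [ 0  0  0  0  0  0  0  0  0  0  0  0  0  0  0]
 [ 0  0  0  0  0  0  0  0  0  0  0  0  0  0  0]
 [ 0  0  0  0  0 37 50 50 43  0  0  0  0  0  0]
 [ 0  0  0  0 29 74 96 94 81 45  0  0  0  0  0]
 [ 0  0  0  0 26 75 97 97 84 44  0  0  0  0  0]
 [ 0  0  0  0  0 38 47 44 37  0  0  0  0  0  0]
 [34 30 29 29 30 36 29  0  0  0  0  0  0  0  0]
 [74 73 73 73 74 72 53  0  0  0  0  0  0  0  0]
 [84 84 85 85 85 85 71 37  0  0  0  0  0  0  0]]
hole 326.71811631200484 262.4955307938855 [525.8  -86.75  52.  ]
pin px 328.2393162393162 325 332 223 238 cloud med [523.33 -85.12 136.5 ] z range [117.63 143.89]
pin front edge: axis y ~ front - 9: [-96.05 -85.12 -83.96 -83.1 ]
```

```bash
python3 - <<'E'
from h import *
np.set_printoptions(precision=2,suppress=True)
C=[cams.capture("side") for _ in range(3)];c=C[0]
f=255-np.mean([x["frame"] for x in C],0).mean(2);roi=f[258:263,324:334]-np.median(f[257:263,322:337]);roi[roi<10]=0
v,u=np.mgrid[258:263,324:334];uu,vv=(roi*u).sum()/roi.sum(),(roi*v).sum()/roi.sum()
print(uu,vv,world(c,uu,vv,52),world(c,uu,vv))
K=np.array(c["mtx"]);X=np.array(c["R"])@[524.3,-93.3,136]+c["t"];x=K@X;print("TCP axis col at handle",x[:2]/x[2])
X=np.array(c["R"])@[523.9,-94.7,52]+c["t"];x=K@X;print("assumed hole px",x[:2]/x[2])
E
python3 g.py 523.9 -94.5 75
```

```text
328.6147006520451 260.42586163095945 [523.5  -93.77  52.  ] [524.39 -97.83  48.33]
TCP axis col at handle [328.63 227.46]
assumed hole px [328.52 260.1 ]
t 6.15 tcp [524.2433 -93.9716 119.3087] toolz [-0.  0. -1.] shift(norm) [-0.0026 -0.0017  0.2215] turn(norm) 0.008343874442901633 q6 -0.28020469266413917 width 17.04934340762937 F [-0.3866  0.0798  0.1169] grip 30.721877217292786
```

```bash
python3 -m creep '[[-1,[-0.005,-0.002,0.08],0],[-1,[-0.005,-0.002,0.16],0],[-1,[-0.005,-0.002,0.18],0],[-1,[-0.005,-0.002,0.2],0],[-1,[-0.005,-0.002,0.22],0]]'; python3 g.py 523.7 -94.9 56
```

```text
time: 6.65
tcp_pos: [524.3, -95.4, 75.8]
ee_rot: [0.705, 0.709, 0.0, 0.0]
wrist_force: [-0.8, -0.8, -1.3]
grip_width: 16.8
grip_force: 30.7
t 6.65 tcp [524.3288 -95.3589  75.7557] toolz [ 0.001  -0.0003 -1.    ] shift(norm) [ 0.0023 -0.0032  0.0988] turn(norm) 0.007826274379441498 q6 -0.2822608360389406 width 16.76599816949408 F [-0.7613 -0.8164 -1.3235] grip 30.717206597328186
```

```bash
python3 -m creep '[[-1,[0,0,0.03],0],[-1,[0,0,0.055],0],[-1,[0,0,0.075],0],[-1,[0,0,0.09],0],[-1,[0,0,0.1],0]]'; python3 g.py 523.7 -94.9 56
```

```text
time: 7.15
tcp_pos: [524.0, -95.3, 56.2]
ee_rot: [0.705, 0.709, -0.0, 0.0]
wrist_force: [-10.7, 2.8, 24.0]
grip_width: 16.7
grip_force: 33.0
t 7.15 tcp [524.0195 -95.3256  56.2352] toolz [-0.     -0.0001 -1.    ] shift(norm) [ 0.0021 -0.0016  0.0012] turn(norm) 0.007978183664446496 q6 -0.2823437813668961 width 16.718622381483872 F [-10.659    2.8234  23.9599] grip 33.010788559913635
```

Seated at the expected height, with 24 N of upward force. I'll release and lift.

```bash
python3 -m creep '[[0,[0,0,0],0],[0,[0,0,0],0],[0,[0,0,0],0],[0,[0,0,0],0],[0.3,[0,0,0],0]]'; python3 -m creep '[[0.3,[0,0,-0.1],0],[0.3,[0,0,-0.3],0],[0.3,[0,0,-0.5],0],[0.3,[0,0,-0.65],0],[0.3,[0,0,-0.65],0]]'; python3 g.py 523.3 -174.3 190;  python3 - <<'E'
from h import *
f=[cams.capture(n)["frame"] for n in("top","side")]
a=cv2.resize(f[0][210:290,310:410],(500,400),interpolation=2);b=cv2.resize(f[1][170:290,280:380],(300,360),interpolation=2)
im=np.zeros((400,800,3),np.uint8);im[:,:500]=a;im[:360,500:]=b;cv2.imwrite("pics/g3.png",im)
c=cams.capture("side");m=np.zeros((480,640),bool);h=cv2.cvtColor(c["frame"],cv2.COLOR_BGR2HSV)
m=((h[...,0]<6)|(h[...,0]>172))&(h[...,1]>120);m[:230]=0;m[280:]=0;P=cloud(c,m);P=P[abs(P[:,1]+90)<30]
print(np.median(P,0),P.min(0),P.max(0))
E
```

```text
time: 7.65
tcp_pos: [523.8, -95.2, 55.2]
ee_rot: [0.705, 0.709, -0.0, -0.0]
wrist_force: [-0.3, -0.2, -0.1]
grip_width: 54.8
grip_force: 0.0
time: 8.15
tcp_pos: [527.0, -96.1, 191.3]
ee_rot: [0.705, 0.709, 0.002, 0.004]
wrist_force: [0.6, 0.3, 0.2]
grip_width: 55.3
grip_force: 0.0
t 8.15 tcp [526.9529 -96.0771 191.2629] toolz [ 0.009  -0.0026 -1.    ] shift(norm) [-0.391  -0.0208  0.0071] turn(norm) 0.007917173951993412 q6 -0.28229244966513634 width 55.32490433788774 F [0.5884 0.2984 0.1942] grip 0.0
[522.62670561 -88.27676831  75.21822812] [ 515.07784584 -102.8617865    55.01385533] [531.46889477 -83.24925905  82.42005872]
```

View pics/g3.png

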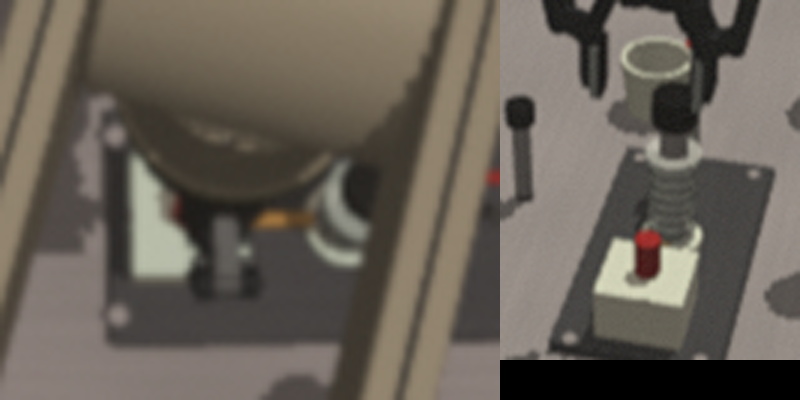

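The side view shows the red pin seated on the white block at (648,255), with its top at 82 mm as expected and the fingers clear. Next is the plunger.

```bash
python3 -m creep '[[0.4,[-0.15,-0.01,0],0],[0.4,[-0.3,-0.015,0],0],[0.4,[-0.39,-0.015,0],0],[0.4,[-0.39,-0.015,0],0],[0.4,[-0.39,-0.015,0],0]]' 30; python3 g.py 523.6 -174.4 112
```

```text
time: 8.8
tcp_pos: [520.3, -172.9, 183.5]
ee_rot: [0.705, 0.709, -0.0, -0.002]
wrist_force: [-0.8, 0.2, 0.0]
grip_width: 59.7
grip_force: 0.0
t 8.8 tcp [ 520.3445 -172.8602  183.4574] toolz [-0.0028  0.0016 -1.    ] shift(norm) [-0.0084  0.0172  0.3572] turn(norm) 0.006559891164984617 q6 -0.4196900967481433 width 59.71459357386206 F [-0.7718  0.2317  0.0231] grip 0.0
```

```bash
python3 -m creep '[[0.4,[-0.007,0.015,0],0],[0.4,[-0.007,0.015,0],0],[0.4,[-0.007,0.015,0.05],0],[0.4,[-0.007,0.015,0.15],0],[0.4,[-0.007,0.015,0.15],0]]'; python3 - <<'E'
from h import *
print(np.mean([(cams.capture("side"),manip.sense()["tcp_pos"])[1] for _ in range(4)],0))
E
python3 g.py 523.6 -174.4 112
```

```text
time: 9.3
tcp_pos: [522.4, -173.3, 151.8]
ee_rot: [0.705, 0.71, -0.001, -0.002]
wrist_force: [-0.4, 0.0, -0.4]
grip_width: 59.8
grip_force: 0.0
[ 523.95521443 -174.18083293  154.84368411]
t 9.5 tcp [ 524.7148 -174.6057  156.0487] toolz [ 0.0008 -0.0004 -1.    ] shift(norm) [ 0.0011 -0.0058  0.2202] turn(norm) 0.008143119111988026 q6 -0.4203672436010588 width 59.879234840464235 F [ 0.4822 -0.0599  0.1724] grip 0.0
```

```bash
python3 - <<'E'
from h import *
for _ in range(6): cams.capture("side");print(manip.sense()["tcp_pos"])
E
python3 g.py 523.6 -174.4 112
```

```text
[ 524.85451862 -174.72128594  156.25328112]
[ 524.90006657 -174.81165854  156.33847859]
[ 524.86604232 -174.81783829  156.26883912]
[ 524.79185166 -174.82483719  156.14530217]
[ 524.67639977 -174.7952165   155.96002986]
[ 524.61821611 -174.77596582  155.83394447]
t 9.8 tcp [ 524.6182 -174.776   155.8339] toolz [ 0.0008 -0.0004 -1.    ] shift(norm) [ 0.002  -0.0053  0.2192] turn(norm) 0.007766114287977232 q6 -0.42039352694220605 width 59.846105659583515 F [ 0.2212  0.5531 -0.7955] grip 0.0
```

```bash
python3 -m creep '[[0.4,[0.001,-0.004,0.06],0],[0.4,[0.001,-0.004,0.12],0],[0.4,[0.001,-0.004,0.17],0],[0.4,[0.001,-0.004,0.2],0],[0.4,[0.001,-0.004,0.218],0]]'; python3 -m creep '[[0.4,[0,0,0],0],[0.4,[0,0,0],0],[0.4,[0,0,0],0],[0.4,[0,0,0],0],[0.4,[0,0,0],0]]' ; python3 g.py 523.6 -174.4 112
```

```text
time: 10.3
tcp_pos: [522.8, -174.1, 110.2]
ee_rot: [0.705, 0.709, -0.0, -0.001]
wrist_force: [0.6, -0.5, -0.3]
grip_width: 59.5
grip_force: 0.0
time: 10.8
tcp_pos: [523.8, -174.5, 112.1]
ee_rot: [0.705, 0.709, 0.0, 0.0]
wrist_force: [-0.0, -0.1, -0.5]
grip_width: 60.0
grip_force: 0.0
t 10.8 tcp [ 523.7632 -174.5172  112.0761] toolz [ 0.0006 -0.0003 -1.    ] shift(norm) [ 0.0006 -0.0008  0.0004] turn(norm) 0.007883149620868694 q6 -0.4207129855506561 width 60.02419521777922 F [-0.0105 -0.121  -0.5411] grip 0.0
```

```bash
python3 -m creep '[[-1,[0,0,0],0],[-1,[0,0,0],0],[-1,[0,0,0],0],[-1,[0,0,0],0],[-1,[0,0,0],0]]' 25; python3 -m creep '[[-1,[0,0,0],0],[-1,[0,0,0],0],[-1,[0,0,-0.005],0],[-1,[0,0,-0.015],0],[-1,[0,0,-0.025],0]]' 25; python3 g.py 523.6 -174.4 146.5
```

```text
time: 11.3
tcp_pos: [523.7, -174.5, 111.9]
ee_rot: [0.705, 0.709, 0.0, 0.0]
wrist_force: [0.5, -0.6, 3.0]
grip_width: 30.9
grip_force: 24.9
time: 11.8
tcp_pos: [523.3, -174.3, 116.3]
ee_rot: [0.705, 0.709, -0.0, -0.0]
wrist_force: [1.3, -0.5, -2.8]
grip_width: 31.2
grip_force: 25.2
t 11.8 tcp [ 523.2725 -174.2714  116.2503] toolz [-0.0007  0.0004 -1.    ] shift(norm) [-0.0006  0.0015 -0.1512] turn(norm) 0.007861186864279767 q6 -0.4207043273209662 width 31.215345685474855 F [ 1.3117 -0.4644 -2.7721] grip 25.246339738368988
```

```bash
python3 -m creep '[[-1,[0,0,-0.015],0],[-1,[0,0,-0.03],0],[-1,[0,0,-0.045],0],[-1,[0,0,-0.06],0],[-1,[0,0,-0.075],0]]'; python3 -m creep '[[-1,[0,0,-0.02],0],[-1,[0,0,-0.04],0],[-1,[0,0,-0.055],0],[-1,[0,0,-0.065],0],[-1,[0,0,-0.072],0]]'; python3 -m creep '[[-1,[0,0,0],0],[-1,[0,0,0],0],[-1,[0,0,0],0],[-1,[0,0,0],0],[-1,[0,0,0],0]]'; python3 g.py 523.6 -174.4 146.5; python3 - <<'E'
from h import *
np.set_printoptions(precision=1,suppress=True)
f=[]
for n in("top","side"):
    C=[cams.capture(n) for _ in range(3)];c=C[0];f.append(c["frame"]);c["range_z"]=np.median([x["range_z"] for x in C],0)
    h=cv2.cvtColor(c["frame"],cv2.COLOR_BGR2HSV);m=((h[...,0]<6)|(h[...,0]>172))&(h[...,1]>120);P=cloud(c,m);P=P[(P[:,2]>130)&(P[:,1]<-205)&(P[:,1]>-236)]
    print(n,len(P),P[:,2] if len(P)<40 else np.median(P,0))
    for d in finder.spot_point("plunger_collar",n)[:3]: print(d["p"],np.array(d["pixel"]),world(c,*d["pixel"]))
    K=np.array(c["mtx"])
    for X in([523.6,-158.4,154.5],[523.6,-215.5,154.5]):
        x=K@(np.array(c["R"])@X+c["t"]);print("pred",x[:2]/x[2])
b=cv2.resize(f[1][130:250,270:400],(650,600),interpolation=2)
cv2.imwrite("pics/g4.png",b)
E
python3 g.py 523.6 -174.4 146.5
```

```text
time: 12.3
tcp_pos: [523.4, -174.5, 132.0]
ee_rot: [0.705, 0.709, -0.0, -0.0]
wrist_force: [0.3, -0.3, -2.4]
grip_width: 31.0
grip_force: 25.3
time: 12.8
tcp_pos: [523.6, -174.5, 146.4]
ee_rot: [0.705, 0.709, 0.0, 0.0]
wrist_force: [0.5, -0.2, -2.7]
grip_width: 31.5
grip_force: 25.3
time: 13.3
tcp_pos: [523.4, -174.4, 146.0]
ee_rot: [0.705, 0.709, -0.0, -0.0]
wrist_force: [0.4, -0.0, -2.1]
grip_width: 31.3
grip_force: 25.3
t 13.3 tcp [ 523.4481 -174.3975  145.9507] toolz [-0.0002  0.0001 -1.    ] shift(norm) [-0.      0.0008 -0.0027] turn(norm) 0.007837393855294207 q6 -0.42067870578931926 width 31.311023983110385 F [ 0.4047 -0.0487 -2.1007] grip 25.33070683479309
top 0 []
0.67 [397.8 302.4] [ 398.3 -191.2  176.9]
pred [379.1 245.6]
pred [405.  245.1]
side 8 [156.3 155.  155.4 154.9 155.8 155.3 155.3 154.4]
0.82 [338.3 199. ] [ 520.  -159.4  158.4]
0.64 [287.7 207.9] [ 641.8 -206.5   84.4]
pred [336.4 200.7]
pred [342.2 185.5]
t 13.7 tcp [ 523.5515 -174.4522  146.1256] toolz [ 0.0001 -0.     -1.    ] shift(norm) [ 0.0003  0.0002 -0.0019] turn(norm) 0.007840177537456763 q6 -0.4206954088354978 width 31.149794178555616 F [ 0.4123  0.2825 -2.1625] grip 25.32959282398224
```

View pics/g4.png

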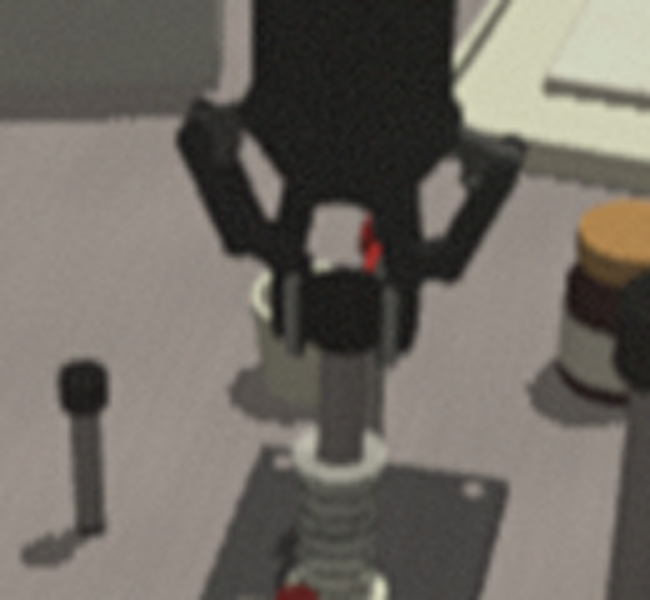

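The side view shows the knob gripped, its underside at crop row 350 (full-image row 200, predicted 200.7 for 154.5 mm), with the rod upright in the barrel. The pointer measures about 155 mm, so the two are level.

```bash
python3 -c "
from h import *
print(close_job())"
```

```text
the job is handed in; nothing more can be done
None
```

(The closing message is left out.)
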